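# Roll a glass vial into the labeller's wrap station and start it with the pusher paddle

## Task

Take the pusher paddle from its rubber mat and, pushing only with its blade, roll the glass vial gently along the labeller's infeed table and under the sprung gate roller into the wrap station, then press on until the sprung start plate behind the vial is fully in. Then ease back so that the vial stays lying in the station, and stand the paddle upright back on its mat. The vial is thin glass: push slowly and lightly, never harder than about 12 N, never let it run off fast, do not touch it with the gripper, and leave the other bench things where they are.

Things in the scene. Friction and masses are not known exactly. Their poses are not given: they have to be found in the camera images.
- labeller: Bench-top vial labeller, fixed: grey housing 170 (x) x 390 (y) x 70 mm high, origin at bench level, y from -180 (open infeed end) to +210 mm. Its +y is the feed direction, z up. Over the infeed and station nothing is higher than z = 130 mm; the label reel and mast at y = 150 to 230 reach z = 190 mm.
- infeed (a point): Middle of the open end of the infeed table, on its surface, 70 mm above the bench; axes as the labeller's. The table is flat and runs 210 mm along +y (feed) from here to the station, between two side guides 118 mm apart inside and 12 mm high, which run on beside the station.
- gate_axis (a point): Middle of the axis of the free-turning rubber gate roller, diameter 24, 96 mm long across the feed, on a light sprung arm hinged beyond the station; empty, it hangs 38 mm above the table, 210 mm along the feed from the infeed's open end, its underside 26 mm above the table. The vial lifts it about 4 mm on passing (push 1 to 3 N); it drops behind the vial.
- station (a point): Mean place of the vial's centre in the wrap station: 32 mm beyond the gate roller's axis, 84 mm above the bench; axes as the labeller's. The station is a rubber belt bed, level with the infeed table at the gate and falling 1.5 degrees along the feed, so that the vial rests against the start plate, its centre 17 to 47 mm beyond the gate roller's axis.
- start_plate (a joint): Travel along the feed of the sprung steel start plate (80 wide, 21 mm high, upright at the station's end): 0 = out, 0.0025 m = fully in, at a hard stop. Its carriage was set by hand: the plate's face is 32 to 62 mm beyond the gate roller's axis, to be felt out. Its spring needs 2.5 N to begin and 4 N fully in (vial push 4 to 6 N); at the hard stop the force rises steeply.
- vial_center (a point): Centre of the amber glass vial with black screw cap (diameter 30 mm, 112 mm long, about 70 to 135 g) lying across the infeed table between the guides. Its own x axis is the vial's axis, across the feed; its y and z turn as it rolls. It rolls freely.
- paddle_grip (a point): Grasp point on the paddle's upright handle (26 mm in its x, 20 mm in its y, from its underside to 82 mm above it); the point is on the handle's axis, 58 mm above the paddle's underside. Paddle axes: +y is the pushing direction, z up. The paddle stands freely; 120 g.
- paddle_face (a point): Middle of the front (pushing) face of the paddle's upright white blade: 80 mm wide (x), 17 mm high, 6 mm thick; the point lies 8.5 mm above the paddle's underside and 90 mm ahead (+y) of the handle's axis. A neck 24 mm wide, 4 to 14 mm above the underside, joins blade and handle. Held a few mm above the table, blade and neck pass under the gate roller.
- paddle_foot (a point): Centre of the paddle's footprint (80 x 100 mm), on its underside, 43 mm ahead (+y) of the handle's axis and 47 mm behind the blade's face.
- mat: Black rubber mat fixed on the bench, 150 (x) x 150 (y) x 3 mm thick; origin at the centre of its underside. The paddle's place.
- vial: The same vial; origin at its centre.
- paddle: The same paddle; origin at the centre of its underside.
- tip_box: Orange pipette-tip box, 120 x 80 x 66 mm, loose, to be left alone; origin under its centre.
- buffer_bottle: Clear bottle, diameter 70, 150 mm high, loose, to be left alone; origin under its centre.
- tube_rack: Blue tube rack, 100 x 140 x 35 mm, loose, to be left alone; origin under its centre.
Mind the look-alikes: they are no part of the job. Of the things that look like the mat, the largest one is meant.

How it is judged (in metres and radians):
On the way:
1. the paddle presses the vial against the start plate until the plate is fully in (at least 1.8 of its 2.5 mm) (value of joint start_plate above 0.0018 m and contact force between paddle and vial above 1 N), for 0.2 s.
At the end, for the whole second after the job is handed in: Vial at rest in the station past the gate roller (along the feed -17.5 to +19.5 mm of the station point, 10 mm across, 3 mm in height, square within 0.08 rad); paddle standing upright (0.1 rad), still, on the mat, its foot's centre within 45 mm of the mat's centre (y of vial_center in the frame of station between -0.0175 and 0.0195 m and x of vial_center in the frame of station between -0.01 and 0.01 m and z of vial_center in the frame of station between -0.003 and 0.003 m and angle between the x axis of vial_center and the x axis of station, either way round below 0.08 rad and linear speed of each of vial, paddle below 0.02 m/s and horizontal distance between paddle_foot and mat below 0.045 m and angle between paddle's own z axis and vertical below 0.1 rad and height (world z) of paddle_foot below 0.008 m); the robot touches nothing.
It fails at once if the paddle pushes the vial with more than 12 N (contact force between paddle and vial above 12 N).
It fails at once if the gripper touches the vial (contact force between vial and the fingers above 0.3 N or contact force between vial and the arm above 0.3 N).
It fails at once if the vial moves faster than 0.3 m/s (linear speed of vial above 0.3 m/s).
It fails at once if a bystander (tip box, bottle or rack) is moved by more than 20 mm (distance of any of tip_box, buffer_bottle, tube_rack from where it was at the start of the episode above 0.02 m).
It also fails if it takes over 72 s, if anything falls off the work surface, if the arm or the gripper's body presses on something with over 40 N, if the wrist force passes 120 N, or if a joint passes its speed limit or range.

## Robot

A 6-joint arm with a two-finger parallel gripper is mounted at the origin on the work surface. World frame = base frame: x ahead of the robot, y to its left, z up, the work surface at z = 0. Lengths are in m, angles in degrees, forces in N, time in s.
With the tool pointing down it reaches from about 0.35 to 0.875 m from the base axis. Payload 4.2 kg.
Tool frame: the origin (TCP) lies at the very end of the fingers, on their centre line; the grasp point (between the pads) lies 19 mm behind it; z points along the fingers, y is the line along which they close (so a half turn about z gives the same grasp; the last joint's range is limited). The gripper opens to 87 mm and grips with 3 to 60 N. Pads are 19 mm wide; open, the fingers measure 117 mm over their backs; the gripper's body (75 mm by 190 mm) begins 51 mm behind the grasp point.
Start: joints at [-55.543, 22.042, 0.453, 0, -68.411, -14.817], TCP at [0.21, -0.589, 0.223] pointing down, gripper open.
Joint ranges: [-179.83, 179.83], [-69.29, 118.12], [-61.27, 80.66], [-181.25, 117.63], [-171.15, -9.14], [-177.46, 177.46]. Speed limits (degrees/s): [159.86, 159.86, 180, 180, 180, 180].

## Interface

Orientations are given as a 3x3 rotation matrix whose columns are the frame's x, y, z axes.
In Python, from station import * gives the robot as it stands.
- The arm moves only by the shell command python3 -m pendant 'ROWS'. ROWS is JSON, a list of rows, each an object of numbers: "x", "y", "z": the shift along the world's x, y, z normalised to -1 to 1, where 1 is 250 mm; "rx", "ry", "rz": the turn, a rotation vector about the world's x, y, z normalised to -1 to 1, where 1 is 180 degrees; "claw": the opening, from 0 (shut) to 1 (fully open). A call has exactly 8 rows; each row is the pose to reach, as a shift and turn from the pose commanded when the call began, turning the shorter way round; what a row does not reach only later rows make up. A row lasts 1/8 s, in which the tool goes at most 62.5 mm and 10.7 degrees, less where a joint would pass 70% of its speed; a pose out of reach is approached as far as the arm can. A call with a number of a shift or a turn outside -1 to 1 is refused whole. A call with a gripper value outside its range is refused whole. The fingers move at their own pace and stop on an object; the grip force is fixed at half the most. Time passes only in rows, so rows that repeat a pose let the fingers close, or fill a call up. It gives the time, the measured TCP pose, the force, the opening and the grip force at its end, in the units of the state.
- sense(): the state, without advancing time (a new reading comes with each control period).
- capture(name): name is "scene" or "side" or "wrist"; returns a dict with "color" (400x640x3 uint8, red, green, blue), "mtx" (3x3 intrinsics, pixels), "k1" (the pictures are not rectified: a ray, as slopes to the right and down, at radius r is drawn at 1 + k1 r^2 times it, then the intrinsics apply), "world_to_cam" (4x4, takes a point from world to camera coordinates). Camera axes: x right, y up, looking along -z (the intrinsics and any distortion apply to the point x, -y, -z); pixel columns grow to the right and rows downward; lengths in m; the calibration is good to about 2 mm. A picture is of the moment at which its call begins. There is no depth.
- finish_job(): hands the job in; it is judged then, once.
Trained networks look in a picture, given as the dict that the camera call returned (one of the last four; its "shot" number tells which), for a name from the list of things; names that differ only in an ending like _2 or _b are one class to them, and where a whole thing is asked for, a point or a joint stands for the part that bears it (a point fixed in the world has none). Each returns a list of dicts, best first, with "conf" (0 to 1); they miss things now and then, are a little off and sometimes report something else, mostly with a low value. They report only what shows in the picture. A call takes as long as a camera call. They do not tell look-alikes from the thing itself.
- search_frame(picture, label): "centre" ([column, row] in pixels, amid what is visible of it).
- regions_of(picture, label): "region" (400x640 bool, what is visible of it) and "centre" ([column, row] in pixels, amid what is visible of it).
The state is a dict: "time_s": time; "joints": joint angles; "joint_velocities": joint speeds; "effort": joint torques, N m; "tcp_pos": TCP position; "ee_rot": TCP orientation; "wrist_force": force on the tool from outside, world axes, zero at the start; "moment": the same for the moment, N m; "gripper_width": opening from 0.0 (shut) to 1.0 (fully open); "gripper_force": force on a finger pad.
Only numpy, scipy, OpenCV 4.12 (cv2) and the standard library are available. Lean on these libraries where they do the work, as an engineer would, in place of code of your own. Each camera call takes 0.05 s, during which the arm holds its last target. There are 200 camera calls.

## Working session

There is one attempt and no reset: what is moved stays moved. The work goes in short steps, Python scripts to look and compute and a shell command to move; the robot and the scene stay as the last step left them, time stands still between calls to the robot, and variables do not carry over. Pictures are saved under pics/ and viewed, at most 10 in all, crops included, and the job is handed in when it is done.

```bash
ls; mkdir -p pics; cat > h.py <<'E'
from station import *
import numpy as np, cv2
def ray(p,px):
    K=p["mtx"];px=np.asarray(px,float)
    d=np.array([(px[0]-K[0][2])/K[0][0],(px[1]-K[1][2])/K[1][1]]);u=d.copy()
    for _ in range(20): u=d/(1+p["k1"]*(u@u))
    M=np.array(p["world_to_cam"]);R=M[:3,:3];o=-R.T@M[:3,3]
    v=R.T@np.array([u[0],-u[1],-1]);return o,v
def onz(p,px,z):
    o,v=ray(p,px);return o+v*(z-o[2])/v[2]
def proj(p,X):
    M=np.array(p["world_to_cam"]);c=M[:3,:3]@np.asarray(X,float)+M[:3,3]
    u=np.array([c[0],-c[1]])/-c[2];u=u*(1+p["k1"]*(u@u));K=p["mtx"]
    return np.array([K[0][0]*u[0]+K[0][2],K[1][1]*u[1]+K[1][2]])
E
python3 - <<'E'
from h import *
ims=[]
for n in ["scene","side"]:
    p=capture(n);ims.append(p["color"])
    M=np.array(p["world_to_cam"]);print(n,"cam",-M[:3,:3].T@M[:3,3])
    for l in ["labeller","mat","vial","paddle","start_plate","gate_axis","tip_box","buffer_bottle","tube_rack","paddle_grip","paddle_face"]:
        try:print(l,[(round(d["conf"],2),np.round(d["centre"]).tolist(),onz(p,d["centre"],0.0).round(3).tolist()) for d in search_frame(p,l)])
        except Exception as e:print(l,e)
    cv2.imwrite(f"pics/{n}.png",p["color"][...,::-1])
s=sense();print(s["time_s"],s["tcp_pos"],s["ee_rot"])
E
```

```text
pics
scene cam [ 1.23086439 -0.06848198  1.3784152 ]
labeller [(0.95, [361.0, 228.0], [0.496, 0.071, 0.0])]
mat [(0.95, [152.0, 192.0], [0.372, -0.59, 0.0]), (0.81, [265.0, 160.0], [0.243, -0.236, 0.0]), (0.67, [224.0, 224.0], [0.483, -0.348, 0.0])]
vial [(0.81, [334.0, 227.0], [0.493, -0.01, -0.0])]
paddle [(0.85, [215.0, 214.0], [0.451, -0.381, 0.0])]
start_plate [(0.72, [216.0, 213.0], [0.447, -0.376, 0.0]), (0.55, [374.0, 221.0], [0.469, 0.112, 0.0])]
gate_axis [(0.58, [389.0, 217.0], [0.457, 0.158, 0.0])]
tip_box [(0.97, [492.0, 261.0], [0.605, 0.457, 0.0])]
buffer_bottle [(0.64, [462.0, 196.0], [0.376, 0.4, 0.0])]
tube_rack [(0.95, [221.0, 294.0], [0.709, -0.336, 0.0])]
paddle_grip [(0.69, [216.0, 214.0], [0.45, -0.377, 0.0])]
paddle_face [(0.82, [220.0, 213.0], [0.445, -0.365, 0.0])]
side cam [0.30503691 0.70056822 1.10039294]
labeller [(0.66, [228.0, 361.0], [0.611, 0.434, 0.0]), (0.56, [302.0, 255.0], [0.515, 0.061, 0.0])]
mat [(0.91, [397.0, 201.0], [0.253, -0.24, 0.0]), (0.89, [381.0, 133.0], [0.369, -0.581, 0.0]), (0.87, [344.0, 166.0], [0.474, -0.357, 0.0])]
vial [(0.91,
[... 214 characters left out ...]
.0], [0.542, 0.04, 0.0])]
gate_axis [(0.93, [303.0, 258.0], [0.51, 0.072, 0.0])]
tip_box [(0.97, [228.0, 361.0], [0.612, 0.434, 0.0])]
buffer_bottle [(0.8, [304.0, 354.0], [0.422, 0.362, 0.0]), (0.27, [302.0, 254.0], [0.515, 0.059, 0.0])]
tube_rack [(0.71, [282.0, 149.0], [0.728, -0.382, 0.0])]
paddle_grip [(0.83, [349.0, 160.0], [0.462, -0.393, 0.0]), (0.39, [345.0, 164.0], [0.471, -0.367, 0.0])]
paddle_face [(0.64, [347.0, 164.0], [0.466, -0.369, 0.0]), (0.47, [304.0, 215.0], [0.555, -0.09, 0.0])]
1.2 [ 0.21009598 -0.5886046   0.22254587] [[-9.41828512e-01 -3.36093816e-01  2.25701991e-05]
 [-3.36093816e-01  9.41828512e-01  1.27904477e-05]
 [-2.55560474e-05  4.46070396e-06 -1.00000000e+00]]
```

View pics/scene.png

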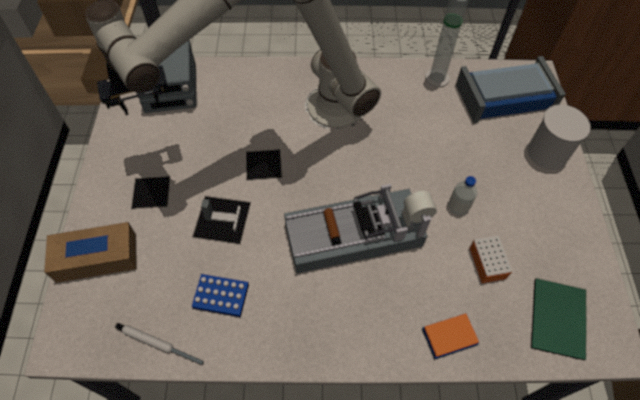

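View pics/side.png

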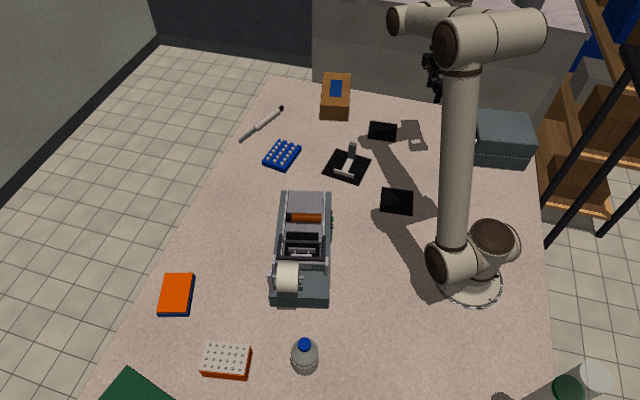

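The scene shows three black mats: at (152,192), (265,164) and (222,218) with the white paddle on it. The handle is near (207,208), the blade near (237,217), and the labeller is at (355,228) with the vial at (333,226). I'll check mat sizes and look at a close crop.

```bash
python3 - <<'E'
from h import *
cs=[]
for n in ["scene","side"]:
    p=capture(n)
    for l in ["mat","vial","paddle","labeller"]:
        for d in regions_of(p,l):
            m=d["region"].astype(np.uint8);
            if d["conf"]<.5: continue
            c=max(cv2.findContours(m,0,1)[0],key=len)[:,0,:]
            z={"mat":.003,"vial":.085,"paddle":.01,"labeller":.07}[l]
            w=np.array([onz(p,q,z)[:2] for q in c],np.float32)
            r=cv2.minAreaRect(w*1000);print(n,l,round(d["conf"],2),np.round(d["centre"]),"rect c",np.round(r[0],1),"size",np.round(r[1],1),"ang",round(r[2],1))
    b=(190,185,80,60) if n=="scene" else (315,130,80,60)
    a=(270,170,180,105) if n=="scene" else (255,180,100,130)
    for x,y,w,h in (b,a): cs.append(cv2.resize(p["color"][y:y+h,x:x+w],(400,300),interpolation=cv2.INTER_CUBIC))
cv2.imwrite("pics/c1.png",np.vstack([np.hstack(cs[:2]),np.hstack(cs[2:])])[...,::-1])
E
```

```text
scene mat 0.96 [152. 190.] rect c [ 371.9 -595.5] size [116.4 114.9] ang 4.4
scene mat 0.62 [262. 162.] rect c [ 262.  -239.2] size [116.3 116.4] ang 5.3
scene mat 0.62 [362. 229.] rect c [483.4  78.7] size [235.2 478.5] ang 16.1
scene mat 0.61 [222. 225.] rect c [ 467.5 -355.7] size [151.6 153.9] ang 80.2
scene vial 0.93 [333. 227.] rect c [535.3 -20.6] size [124.4  31.6] ang 13.2
scene paddle 0.68 [214. 217.] rect c [ 457.6 -366.1] size [131.7  77. ] ang 76.5
scene labeller 0.97 [361. 230.] rect c [520.5  71.5] size [223.1 456.3] ang 16.6
side mat 0.86 [397. 200.] rect c [ 257.4 -241.2] size [111.1 120.3] ang 6.7
side mat 0.84 [343. 166.] rect c [ 463.  -359.5] size [150.  147.3] ang 81.5
side mat 0.61 [382. 134.] rect c [ 365.8 -595.8] size [109.3 113.1] ang 4.3
side vial 0.87 [305. 217.] rect c [534.1 -22.9] size [110.6  39.2] ang 15.8
side vial 0.56 [302. 255.] rect c [508.6  86. ] size [142.9 113.9] ang 12.7
side paddle 0.68 [348. 158.] rect c [ 471.3 -398.7] size [ 60.5 185. ] ang 0.3
side labeller 0.96 [303. 256.] rect c [514.3  58.5] size [182.7 427.6] ang 11.3
```

View pics/c1.png

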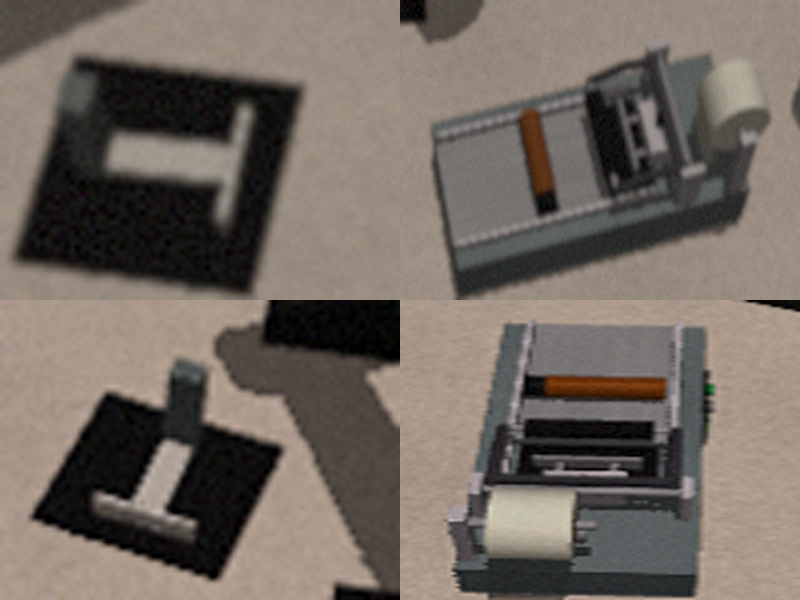

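The crop confirms it: the paddle stands on the 150 mm mat, which is the largest (the other two are about 115 mm), and the vial lies on the infeed. Next I'll compute the paddle pose from the corners in both views.

```bash
python3 - <<'E'
from h import *
p=capture("scene");q=capture("side")
f=lambda p,px,z:(onz(p,px,z)[:2]*1000).round(1)
def pair(p,A,B,z):
    a,b=f(p,A,z),f(p,B,z);d=b-a;print("mid",(a+b)/2,"len",np.hypot(*d),"dir",np.degrees(np.arctan2(d[1],d[0])))
print("scene handle top",f(p,(205.6,202),.085),"neck root",f(p,(211,217),.017)); pair(p,(239.4,206),(235.3,230),.02)
print("side handle top",f(q,(352.6,143),.085));pair(q,(334,169.2),(354,175),.02)
# labeller guides, scene crop: scale 400/180,300/105
g=lambda x,y:(270+x*180/400,170+y*105/300)
s=lambda x,y:(255+x*100/400,180+y*130/300)
pair(p,g(436,128)if 0 else g(36,128),g(58,245),.082)
pair(p,g(36,130),g(180,95),.082);pair(p,g(58,245),g(235,188),.082)
pair(q,s(130,25),s(105,160),.082);pair(q,s(280,28),s(287,110),.082);pair(q,s(130,25),s(280,28),.082)
pair(q,s(125,85),s(265,85),.085);pair(p,g(127,115),g(147,205),.085)
E
```

```text
scene handle top [ 456.6 -392.7] neck root [ 469.2 -387. ]
mid [ 473.2 -305.5] len 83.787349880516 dir -3.832269746194809
side handle top [ 456.4 -399.2]
mid [ 464.05 -307.25] len 77.9221406276804 dir 174.03332986973348
mid [ 561.9 -137.3] len 134.4632291743732 dir 13.767542287160227
mid [477.6  -58.35] len 194.4683264698907 dir 102.7141579026612
mid [595.45  -8.75] len 233.88514275173614 dir 105.75359187011219
mid [590.45  -3.25] len 228.41527969906042 dir 103.28791808250861
mid [474.55 -74.  ] len 144.2965349549323 dir 106.71445718538206
mid [ 556.   -128.75] len 124.74634263175818 dir -166.6989915858128
mid [533.4 -23.6] len 110.16351483136329 dir -164.19748604606448
mid [533.45 -21.8 ] len 105.21620597607577 dir 13.521150060547274
```

```bash
python3 -m pendant '[{"x":0.12,"y":0.1,"z":0.02,"rz":-0.02,"claw":1},{"x":0.28,"y":0.22,"z":0.05,"rz":-0.045,"claw":1},{"x":0.45,"y":0.35,"z":0.08,"rz":-0.07,"claw":1},{"x":0.62,"y":0.48,"z":0.08,"rz":-0.095,"claw":1},{"x":0.78,"y":0.6,"z":0.08,"rz":-0.12,"claw":1},{"x":0.91,"y":0.71,"z":0.08,"rz":-0.14,"claw":1},{"x":0.98,"y":0.77,"z":0.08,"rz":-0.144,"claw":1},{"x":0.98,"y":0.77,"z":0.08,"rz":-0.144,"claw":1}]'
python3 - <<'E'
from h import *
p=capture("wrist");cv2.imwrite("pics/w1.png",p["color"][...,::-1])
M=np.array(p["world_to_cam"]);print(-M[:3,:3].T@M[:3,3])
for l in ["paddle_grip","paddle_face","paddle","mat"]:print(l,[(round(d["conf"],2),np.round(d["centre"]),onz(p,d["centre"],.02).round(3)) for d in search_frame(p,l)])
E
```

```text
[ 0.14573768 -0.61292631  0.38532377]
paddle_grip []
paddle_face []
paddle []
mat [(0.63, array([266., 305.]), array([ 0.374, -0.598,  0.02 ]))]$[0]: bad value
```

View pics/w1.png

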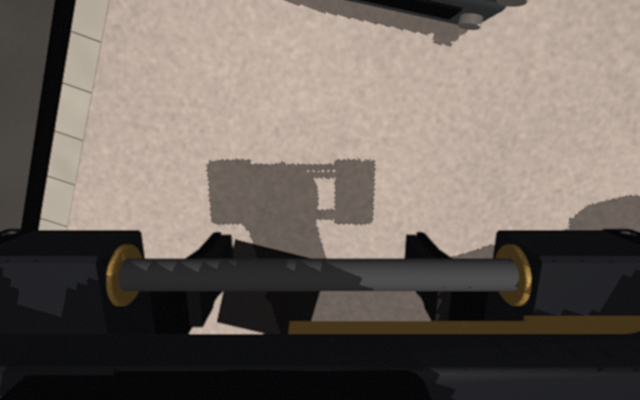

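```bash
python3 -m pendant '[{"x":0.12,"y":0.1,"z":0.05,"rx":0,"ry":0,"rz":-0.02,"claw":1},{"x":0.28,"y":0.22,"z":0.1,"rx":0,"ry":0,"rz":-0.045,"claw":1},{"x":0.45,"y":0.35,"z":0.15,"rx":0,"ry":0,"rz":-0.07,"claw":1},{"x":0.62,"y":0.48,"z":0.2,"rx":0,"ry":0,"rz":-0.095,"claw":1},{"x":0.78,"y":0.61,"z":0.25,"rx":0,"ry":0,"rz":-0.12,"claw":1},{"x":0.93,"y":0.74,"z":0.28,"rx":0,"ry":0,"rz":-0.14,"claw":1},{"x":1,"y":0.86,"z":0.28,"rx":0,"ry":0,"rz":-0.144,"claw":1},{"x":1,"y":0.9,"z":0.28,"rx":0,"ry":0,"rz":-0.144,"claw":1}]'
python3 - <<'E'
from h import *
p=capture("wrist");cv2.imwrite("pics/w2.png",p["color"][...,::-1])
M=np.array(p["world_to_cam"]);print(-M[:3,:3].T@M[:3,3])
for l in ["paddle_grip","paddle_face","paddle","mat"]:print(l,[(round(d["conf"],2),np.round(d["centre"]),onz(p,d["centre"],.02).round(3)) for d in search_frame(p,l)])
E
```

```text
time_s: 3.05
tcp_pos: [0.4612, -0.362, 0.2925]
ee_rot: [[-0.994, 0.107, 0.0], [0.107, 0.994, 0.0], [-0.0, 0.0, -1.0]]
wrist_force: [-0.2, -0.4, -0.6]
gripper_width: 1.006
gripper_force: 0.0
[ 0.39326325 -0.35642991  0.45522836]
paddle_grip [(0.77, array([323., 171.]), array([ 0.463, -0.358,  0.02 ])), (0.33, array([321., 157.]), array([ 0.446, -0.358,  0.02 ]))]
paddle_face [(0.88, array([322., 167.]), array([ 0.459, -0.359,  0.02 ]))]
paddle [(0.73, array([322., 171.]), array([ 0.464, -0.36 ,  0.02 ]))]
mat [(0.96, array([322., 158.]), array([ 0.448, -0.357,  0.02 ])), (0.94, array([402.,  18.]), array([ 0.296, -0.249,  0.02 ]))]
```

View pics/w2.png

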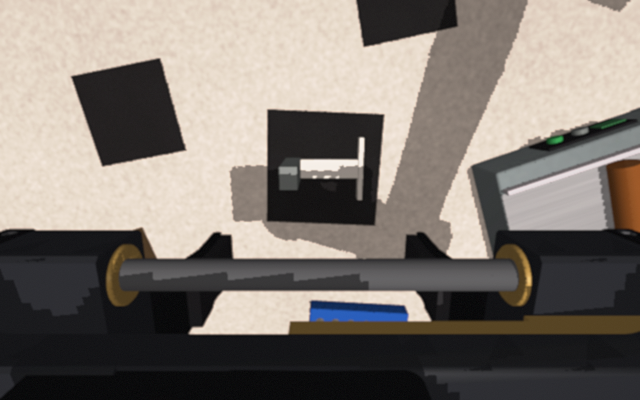

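Wrist view: the mat's corners are about (268,110), (383,115), (375,224) and (268,220). The blade runs from (361,137) to (361,200), and the handle is at about (288,173).

```bash
python3 - <<'E'
from h import *
p=capture("wrist");im=p["color"]
f=lambda px,z:(onz(p,px,z)[:2]*1000)
g=im.min(2).astype(int)
mat=(im.max(2)<60).astype(np.uint8);mat[:, :200]=0;mat[:,400:]=0;mat[228:]=0;mat[:100]=0
c=max(cv2.findContours(mat,0,1)[0],key=cv2.contourArea)[:,0,:]
r=cv2.minAreaRect(np.array([f(q,.003) for q in c],np.float32));print("mat",np.round(r,1) if 0 else r)
# blade front edge (right) per row
pts=[]
for row in range(136,204):
    k=np.where(im[row,340:375].max(1)>110)[0]
    if len(k): pts.append((row,340+k.min(),340+k.max()))
print(pts[::6],pts[0],pts[-1])
A=np.array([f((x2+.5,r),.02) for r,x1,x2 in pts[3:-3]]);k=np.polyfit(A[:,0],A[:,1],1);print("front edge slope deg",np.degrees(np.arctan(k[0])))
mid=(f((pts[0][2],pts[0][0]-.5),.02)+f((pts[-1][2],pts[-1][0]+.5),.02))/2;print("face mid",mid)
y=np.degrees(np.arctan(k[0]));d=np.array([-np.sin(np.radians(y)),np.cos(np.radians(y))]);print("grip",mid-90*d,"foot",mid-47*d)
X=np.r_[(mid-90*d)/1000,0]
for z in (.02,.085):print(z,proj(p,[X[0],X[1],z]).round(1))
cr=im[125:215,260:390];cv2.imwrite("pics/w2c.png",cv2.resize(cr,None,fx=6,fy=6,interpolation=cv2.INTER_CUBIC)[...,::-1])
E
```

```text
mat ((464.35406494140625, -357.7447814941406), (146.59068298339844, 147.24293518066406), 81.64960479736328)
[(138, np.int64(361), np.int64(365)), (144, np.int64(360), np.int64(366)), (150, np.int64(360), np.int64(366)), (156, np.int64(360), np.int64(365)), (162, np.int64(340), np.int64(365)), (168, np.int64(340), np.int64(364)), (174, np.int64(340), np.int64(364)), (180, np.int64(360), np.int64(364)), (186, np.int64(360), np.int64(363)), (192, np.int64(360), np.int64(363)), (198, np.int64(360), np.int64(363))] (138, np.int64(361), np.int64(365)) (200, np.int64(360), np.int64(362))
front edge slope deg -8.161314596514963
face mid [ 465.87667013 -308.97261951]
grip [ 453.10021464 -398.0611271 ] foot [ 459.20452115 -355.49661792]
0.02 [293.1 167.5]
0.085 [288.8 176.4]
```

View pics/w2c.png

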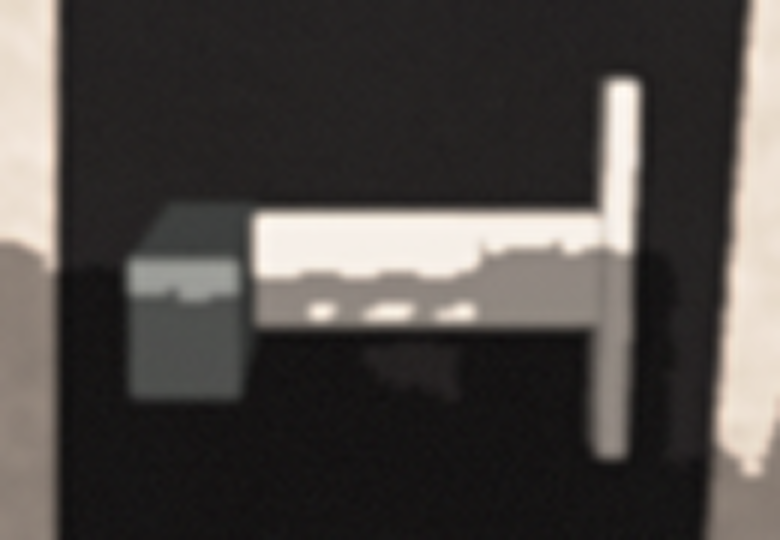

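```bash
python3 - <<'E'
from h import *
p=capture("wrist")
c=lambda x,y:(260+x/6-.4,125+y/6-.4)
f=lambda x,y,z:(onz(p,c(x,y),z)[:2]*1000)
H=f(184,329,.085);print("handle top",H,"w",f(128,329,.085)-f(240,329,.085),f(184,258,.085)-f(184,400,.085))
n1=(f(255,212,.017)+f(255,328,.017))/2;b1=f(640,78,.02);b2=f(628,460,.02);B=(b1+b2)/2
ang=lambda d:np.degrees(np.arctan2(-d[0],d[1]))
print("neck root",n1,"face",B,np.hypot(*(b1-b2)),"yaw: blade",ang(np.array([-(b2-b1)[1],(b2-b1)[0]])),"neck",ang(B-n1),"handle-face",ang(B-H),np.hypot(*(B-H)))
for a,b,z in(((255,212),(600,208),.017),((255,328),(600,326),.017)):print(ang(f(*b,z)-f(*a,z)))
print(sense()["tcp_pos"])
E
```

```text
handle top [ 456.57323364 -396.98057329] w [ -2.26558872 -20.32246594] [-26.09046331   3.44862038]
neck root [ 457.54953609 -387.21879309] face [ 466.68861873 -306.8477224 ] 82.02882966758087 yaw: blade -6.20924462818371 neck -6.487300992465619 handle-face -6.403368652145951 90.69868701099398
-5.697541076517997
-6.023623885740313
[ 0.45944253 -0.36452813  0.29252094]
```

```bash
python3 -m pendant '[{"x":-0.008,"y":-0.08,"z":-0.1,"rx":0,"ry":0,"rz":0,"claw":1},{"x":-0.012,"y":-0.132,"z":-0.3,"rx":0,"ry":0,"rz":0,"claw":1},{"x":-0.012,"y":-0.132,"z":-0.5,"rx":0,"ry":0,"rz":0,"claw":1},{"x":-0.012,"y":-0.132,"z":-0.7,"rx":0,"ry":0,"rz":0,"claw":1},{"x":-0.012,"y":-0.132,"z":-0.88,"rx":0,"ry":0,"rz":0,"claw":1},{"x":-0.012,"y":-0.132,"z":-0.98,"rx":0,"ry":0,"rz":0,"claw":1},{"x":-0.012,"y":-0.132,"z":-1,"rx":0,"ry":0,"rz":0,"claw":1},{"x":-0.012,"y":-0.132,"z":-1,"rx":0,"ry":0,"rz":0,"claw":1}]'
python3 -c "
from h import *
for i in range(3):
  capture('wrist');s=sense();print(s['tcp_pos'],s['wrist_force'])"
```

```text
time_s: 4.4
tcp_pos: [0.4573, -0.3974, 0.0431]
ee_rot: [[-0.994, 0.11, 0.001], [0.11, 0.994, -0.001], [-0.001, -0.001, -1.0]]
wrist_force: [0.2, 0.4, 0.3]
gripper_width: 0.998
gripper_force: 0.0
[ 0.4577773  -0.39747159  0.04379218] [-0.19385492  0.0402266   0.99102746]
[ 0.45796238 -0.39739534  0.04408137] [ 0.02985081 -0.19293555 -0.00403753]
[ 0.45797043 -0.39727278  0.04415045] [-0.34830365 -0.07500571 -0.03352447]
```

```bash
python3 -m pendant '[{"x":0,"y":0,"z":0,"rx":0,"ry":0,"rz":0,"claw":0},{"x":0,"y":0,"z":0,"rx":0,"ry":0,"rz":0,"claw":0},{"x":0,"y":0,"z":0,"rx":0,"ry":0,"rz":0,"claw":0},{"x":0,"y":0,"z":0,"rx":0,"ry":0,"rz":0,"claw":0},{"x":0,"y":0,"z":0,"rx":0,"ry":0,"rz":0,"claw":0},{"x":0,"y":0,"z":0,"rx":0,"ry":0,"rz":0,"claw":0},{"x":0,"y":0,"z":0,"rx":0,"ry":0,"rz":0,"claw":0},{"x":0,"y":0,"z":0,"rx":0,"ry":0,"rz":0,"claw":0}]'
```

```text
time_s: 5.55
tcp_pos: [0.457, -0.3965, 0.0424]
ee_rot: [[-0.994, 0.11, -0.0], [0.11, 0.994, 0.0], [0.0, 0.0, -1.0]]
wrist_force: [1.0, 0.1, -1.8]
gripper_width: 0.226
gripper_force: 30.0
```

```bash
python3 -m pendant '[{"x":0,"y":0,"z":0.1,"rx":0,"ry":0,"rz":0,"claw":0},{"x":0,"y":0,"z":0.3,"rx":0,"ry":0,"rz":0,"claw":0},{"x":0.05,"y":0.12,"z":0.48,"rx":0,"ry":0,"rz":0.02,"claw":0},{"x":0.15,"y":0.3,"z":0.6,"rx":0,"ry":0,"rz":0.05,"claw":0},{"x":0.27,"y":0.5,"z":0.65,"rx":0,"ry":0,"rz":0.08,"claw":0},{"x":0.38,"y":0.68,"z":0.65,"rx":0,"ry":0,"rz":0.105,"claw":0},{"x":0.45,"y":0.79,"z":0.65,"rx":0,"ry":0,"rz":0.111,"claw":0},{"x":0.45,"y":0.79,"z":0.65,"rx":0,"ry":0,"rz":0.111,"claw":0}]'
python3 - <<'E'
from h import *
p=capture("wrist");cv2.imwrite("pics/w3.png",p["color"][...,::-1])
print(sense()["tcp_pos"],sense()["wrist_force"])
for l in ["vial_center","gate_axis","start_plate","paddle_face"]:print(l,[(round(d["conf"],2),np.round(d["centre"]),onz(p,d["centre"],.085).round(3)) for d in search_frame(p,l)])
E
```

```text
time_s: 6.55
tcp_pos: [0.5704, -0.197, 0.2045]
ee_rot: [[-0.971, -0.24, -0.001], [-0.24, 0.971, 0.0], [0.001, 0.001, -1.0]]
wrist_force: [-0.7, -1.0, -2.3]
gripper_width: 0.23
gripper_force: 30.0
[ 0.56960354 -0.19815002  0.20448969] [-0.6336332  -0.74324636 -1.08556218]
vial_center [(0.65, array([534., 198.]), array([ 0.527, -0.021,  0.085]))]
gate_axis [(0.7, array([507., 158.]), array([ 0.5  , -0.056,  0.085]))]
start_plate []
paddle_face [(0.64, array([342., 223.]), array([ 0.587, -0.173,  0.085]))]
```

View pics/w3.png

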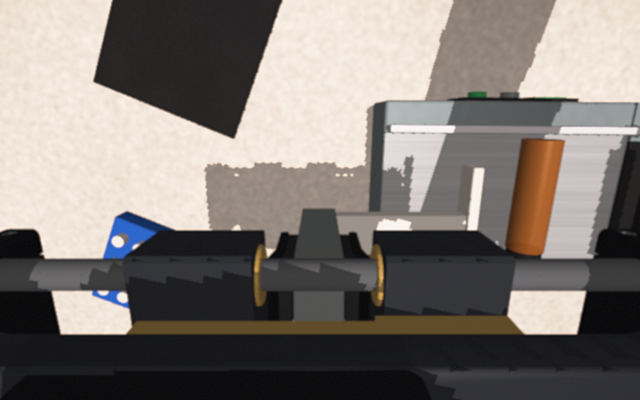

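Wrist view: the left guide runs from (388,129) to (637,130), parallel to the tool, so the labeller's yaw is about 14°. The vial is at (536,195), the blade at (478,200), and the infeed end is near column 388.

```bash
python3 - <<'E'
from h import *
p=capture("wrist");im=p["color"];g=cv2.cvtColor(im,cv2.COLOR_RGB2GRAY).astype(float)
f=lambda px,z:onz(p,px,z)[:2]*1000
up=[];lo=[]
for c in list(range(395,450,5))+list(range(560,634,5)):
    d=np.diff(g[112:150,c]);k=d.argmax();up.append((c,112.5+k));k2=k+1+d[k+1:k+18].argmin();lo.append((c,112.5+k2))
print(up[::4],lo[::4])
for n,L in(("outer",up),("inner",lo)):
    A=np.array([f(q,.082) for q in L]);v=cv2.fitLine(A.astype(np.float32),cv2.DIST_HUBER,0,.01,.01).ravel()
    print(n,"yaw",np.degrees(np.arctan(-v[0]/v[1])),"pt",v[2:])
t=np.radians(14);u=np.array([np.cos(t),np.sin(t)]);w=np.array([-np.sin(t),np.cos(t)])
for n,q,z in(("guide start",(388,129),.082),("blade top far",(479,167),None),("vial far",(541,139),.085),("vial near",(525,254),.09),("vial left",(518,195),.085),("vial right",(552,195),.085),("housing corner",(384,124),.07)):
    if z is None: z=float(sense()["tcp_pos"][2])-.0405+.017
    X=f(q,z);print(n,X.round(1),"lab u,w",(u@X).round(1),(w@X).round(1))
s=sense();T=np.array(s["tcp_pos"][:2])*1000;print("tcp",u@T,w@T)
E
```

```text
[(395, np.float64(135.5)), (415, np.float64(127.5)), (435, np.float64(127.5)), (565, np.float64(127.5)), (585, np.float64(127.5)), (605, np.float64(128.5)), (625, np.float64(128.5))] [(395, np.float64(141.5)), (415, np.float64(133.5)), (435, np.float64(134.5)), (565, np.float64(134.5)), (585, np.float64(134.5)), (605, np.float64(134.5)), (625, np.float64(134.5))]
outer yaw 13.357799 pt [471.3343  -43.91289]
inner yaw 13.330758 pt [485.3633  -81.43021]
guide start [ 500.2 -159.7] lab u,w 446.7 -276.0
blade top far [ 508.8 -125.8] lab u,w 463.3 -245.2
vial far [478.6 -37.3] lab u,w 455.4 -151.9
vial near [574.3 -15.4] lab u,w 553.5 -153.9
vial left [526.8 -37.9] lab u,w 502.0 -164.2
vial right [520.   -9.9] lab u,w 502.2 -135.4
housing corner [ 496.9 -161.7] lab u,w 443.0 -277.2
tcp 503.65527016123855 -331.78552412142335
```

```bash
python3 -m pendant '[{"x":0.01,"y":0.002,"z":-0.1,"rx":0,"ry":0,"rz":-0.0025,"claw":0},{"x":0.02,"y":0.005,"z":-0.22,"rx":0,"ry":0,"rz":-0.0025,"claw":0},{"x":0.02,"y":0.005,"z":-0.32,"rx":0,"ry":0,"rz":-0.0025,"claw":0},{"x":0.02,"y":0.005,"z":-0.36,"rx":0,"ry":0,"rz":-0.0025,"claw":0},{"x":0.012,"y":0.04,"z":-0.36,"rx":0,"ry":0,"rz":-0.0025,"claw":0},{"x":0,"y":0.09,"z":-0.36,"rx":0,"ry":0,"rz":-0.0025,"claw":0},{"x":-0.012,"y":0.14,"z":-0.36,"rx":0,"ry":0,"rz":-0.0025,"claw":0},{"x":-0.02,"y":0.17,"z":-0.36,"rx":0,"ry":0,"rz":-0.0025,"claw":0}]'
python3 - <<'E'
from h import *
p=capture("wrist");q=capture("side");r=capture("scene")
a=cv2.resize(p["color"][80:280,300:640],(480,282));b=cv2.resize(q["color"][180:310,255:355],(320,416),interpolation=2);c=cv2.resize(r["color"][170:275,270:450],(480,280),interpolation=2)
I=np.zeros((562,800,3),np.uint8);I[:282,:480]=a;I[282:,:480]=c;I[:416,480:]=b
cv2.imwrite("pics/m4.png",I[...,::-1]);s=sense();print(s["tcp_pos"],s["wrist_force"],s["moment"])
E
```

```text
time_s: 7.85
tcp_pos: [0.5647, -0.1554, 0.1159]
ee_rot: [[-0.973, -0.23, 0.001], [-0.23, 0.973, 0.0], [-0.001, -0.0, -1.0]]
wrist_force: [1.0, -0.4, -1.8]
gripper_width: 0.226
gripper_force: 30.0
[ 0.56471164 -0.15600932  0.11548983] [-0.26099651 -0.1658785  -2.1256284 ] [-0.04352473 -0.01109913  0.04705253]
```

View pics/m4.png

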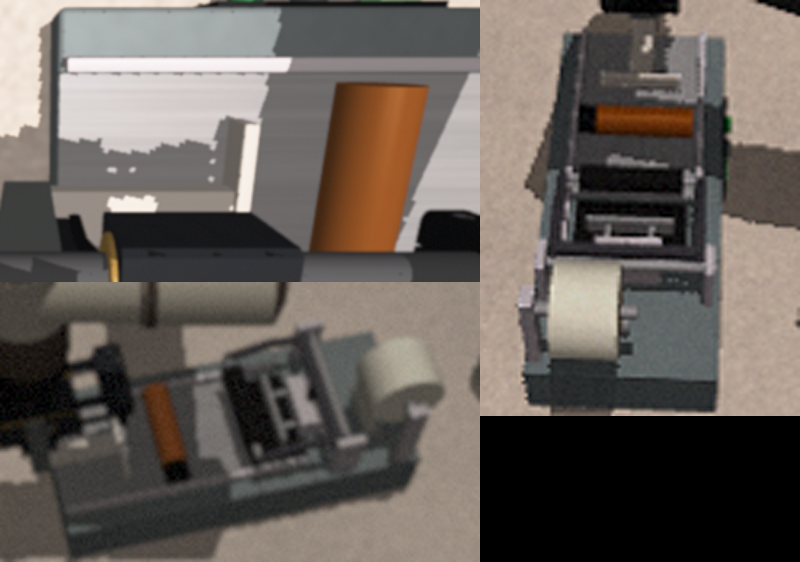

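```bash
python3 - <<'E'
from h import *
p=capture("wrist");q=capture("side");r=capture("scene")
t=np.radians(13.4);u=np.array([np.cos(t),np.sin(t)]);w=np.array([-np.sin(t),np.cos(t)])
def o(n,p,px,z):
    X=onz(p,px,z)[:2]*1000;print(n,X.round(1),"u",(u@X).round(1),"w",(w@X).round(1))
W=lambda x,y:(300+x*340/480,80+y*200/282)
S=lambda x,y:(255+(x-480)*100/320,180+y*130/416)
C=lambda x,y:(270+x*.375,170+(y-282)*.375)
o("guide start",p,W(66,66),.082);o("table corner",p,W(52,185),.07)
o("face top",p,W(258,124),.092);o("face top near",p,W(251,210),.092)
o("vial L far",p,W(336,90),.085);o("vial R far",p,W(428,92),.085);o("vial L near",p,W(312,240),.085)
o("roller side",q,S(630,180),.108);o("roller scene",r,C(248,414),.108)
o("vial side",q,S(637,120),.1);o("vial scene",r,C(167,432),.1)
o("end side",q,S(640,36),.07)
for pp,n in((p,"w"),(q,"s"),(r,"c")):
    for l in("gate_axis","vial_center"):
        for d in search_frame(pp,l): o(n+l+str(round(d["conf"],2)),pp,d["centre"],.108 if l[0]=="g" else .095)
E
```

```text
guide start [ 501.1 -156.2] u 451.2 w -268.1
table corner [ 553.1 -148.3] u 503.7 w -272.4
face top [505.1 -79.3] u 473.0 w -194.2
face top near [538.9 -69.9] u 508.1 w -192.9
vial L far [485.5 -50.5] u 460.6 w -161.6
vial R far [477.8 -14.8] u 461.4 w -125.2
vial L near [547.3 -36. ] u 524.0 w -161.9
roller side [513.3  63.2] u 513.9 w -57.4
roller scene [525.3  66.9] u 526.5 w -56.7
vial side [528.4 -10.7] u 511.5 w -132.8
vial scene [543.2 -19.4] u 524.0 w -144.7
end side [ 563.2 -138.3] u 515.8 w -265.1
wvial_center0.91 [519. -31.] u 497.7 w -150.4
sgate_axis0.83 [497.4 120. ] u 511.7 w 1.5
svial_center0.64 [533.9 -27.2] u 513.0 w -150.2
svial_center0.25 [528.4  92.5] u 535.4 w -32.4
cgate_axis0.82 [515.8  69.8] u 518.0 w -51.6
cvial_center0.63 [646.7 423.4] u 727.2 w 262.0
cvial_center0.58 [538.8 -20.4] u 519.4 w -144.7
```

```bash
python3 -m pendant '[{"x":-0.0075,"y":0.031,"z":0,"rx":0,"ry":0,"rz":0,"claw":0},{"x":-0.015,"y":0.062,"z":0,"rx":0,"ry":0,"rz":0,"claw":0},{"x":-0.022,"y":0.093,"z":0,"rx":0,"ry":0,"rz":0,"claw":0},{"x":-0.027,"y":0.113,"z":0,"rx":0,"ry":0,"rz":0,"claw":0},{"x":-0.03,"y":0.124,"z":0,"rx":0,"ry":0,"rz":0,"claw":0},{"x":-0.0325,"y":0.136,"z":0,"rx":0,"ry":0,"rz":0,"claw":0},{"x":-0.0355,"y":0.15,"z":0,"rx":0,"ry":0,"rz":0,"claw":0},{"x":-0.039,"y":0.165,"z":0,"rx":0,"ry":0,"rz":0,"claw":0}]'
cat > v.py <<'E'
from h import *
t=np.radians(13.4);u=np.array([np.cos(t),np.sin(t)]);w=np.array([-np.sin(t),np.cos(t)])
def look():
    F=[]
    for n in("wrist","side","scene"):
        p=capture(n);s=sense();F.append(s["wrist_force"])
        for d in search_frame(p,"vial_center")[:2]:
            X=onz(p,d["centre"],.095 if n!="wrist" else .085)[:2]*1000
            print(n,round(d["conf"],2),np.round(d["centre"]),"u",(u@X).round(1),"w",(w@X).round(1))
    F=np.mean(F,0);T=np.array(s["tcp_pos"])*1000
    print("t",s["time_s"],"face w",(w@T[:2]+90).round(1),"u",(u@T[:2]).round(1),"z",T[2].round(1),"Fw",(w@F[:2]).round(2),"Fz",F[2].round(2),"M",np.round(s["moment"],2))
look()
E
python3 v.py
```

```text
time_s: 9.45
tcp_pos: [0.5548, -0.1152, 0.115]
ee_rot: [[-0.973, -0.229, -0.0], [-0.229, 0.973, -0.0], [0.0, 0.0, -1.0]]
wrist_force: [0.7, 0.7, -0.7]
gripper_width: 0.228
gripper_force: 30.0
wrist 0.78 [509. 192.] u 487.9 w -132.4
side 0.73 [306. 218.] u 506.9 w -133.6
side 0.7 [302. 257.] u 510.9 w 5.3
scene 0.56 [313. 231.] u 524.7 w -202.8
scene 0.55 [336. 230.] u 535.4 w -136.7
t 9.7 face w -150.8 u 513.0 z 115.0 Fw 0.24 Fz -1.19 M [ 0.02 -0.03 -0.02]
```

```bash
python3 -m pendant '[{"x":-0.005,"y":0.02,"z":0,"rx":0,"ry":0,"rz":0,"claw":0},{"x":-0.011,"y":0.045,"z":0,"rx":0,"ry":0,"rz":0,"claw":0},{"x":-0.0175,"y":0.073,"z":0,"rx":0,"ry":0,"rz":0,"claw":0},{"x":-0.024,"y":0.101,"z":0,"rx":0,"ry":0,"rz":0,"claw":0},{"x":-0.031,"y":0.13,"z":0,"rx":0,"ry":0,"rz":0,"claw":0},{"x":-0.038,"y":0.158,"z":0,"rx":0,"ry":0,"rz":0,"claw":0},{"x":-0.0445,"y":0.186,"z":0,"rx":0,"ry":0,"rz":0,"claw":0},{"x":-0.051,"y":0.214,"z":0,"rx":0,"ry":0,"rz":0,"claw":0}]'; python3 v.py
```

```text
time_s: 10.75
tcp_pos: [0.542, -0.0614, 0.1151]
ee_rot: [[-0.973, -0.229, 0.0], [-0.229, 0.973, -0.0], [-0.0, -0.0, -1.0]]
wrist_force: [0.2, 0.0, -1.0]
gripper_width: 0.228
gripper_force: 30.0
wrist 0.85 [509. 188.] u 485.7 w -77.3
scene 0.47 [354. 226.] u 533.0 w -82.9
t 11.0 face w -95.8 u 513.0 z 115.1 Fw -0.04 Fz -0.75 M [-0.02 -0.04  0.  ]
```

```bash
python3 -m pendant '[{"x":-0.003,"y":0.014,"z":0,"rx":0,"ry":0,"rz":0,"claw":0},{"x":-0.007,"y":0.029,"z":0,"rx":0,"ry":0,"rz":0,"claw":0},{"x":-0.0105,"y":0.044,"z":0,"rx":0,"ry":0,"rz":0,"claw":0},{"x":-0.014,"y":0.058,"z":0,"rx":0,"ry":0,"rz":0,"claw":0},{"x":-0.0175,"y":0.073,"z":0,"rx":0,"ry":0,"rz":0,"claw":0},{"x":-0.021,"y":0.088,"z":0,"rx":0,"ry":0,"rz":0,"claw":0},{"x":-0.0245,"y":0.102,"z":0,"rx":0,"ry":0,"rz":0,"claw":0},{"x":-0.028,"y":0.117,"z":0,"rx":0,"ry":0,"rz":0,"claw":0}]'; python3 v.py
```

```text
time_s: 12.05
tcp_pos: [0.5348, -0.0321, 0.1148]
ee_rot: [[-0.973, -0.229, -0.001], [-0.229, 0.973, 0.0], [0.0, 0.0, -1.0]]
wrist_force: [-1.2, -1.3, -1.1]
gripper_width: 0.231
gripper_force: 30.0
wrist 0.97 [533. 156.] u 466.9 w -36.3
wrist 0.57 [370. 151.] u 464.0 w -127.9
side 0.76 [301. 242.] u 515.4 w -43.8
scene 0.52 [369. 224.] u 536.3 w -41.7
t 12.3 face w -65.7 u 512.9 z 115.0 Fw 0.18 Fz -1.47 M [-0.04 -0.01  0.01]
```

```bash
python3 -m pendant '[{"x":-0.001,"y":0.005,"z":0,"rx":0,"ry":0,"rz":0,"claw":0},{"x":-0.002,"y":0.01,"z":0,"rx":0,"ry":0,"rz":0,"claw":0},{"x":-0.0035,"y":0.015,"z":0,"rx":0,"ry":0,"rz":0,"claw":0},{"x":-0.005,"y":0.02,"z":0,"rx":0,"ry":0,"rz":0,"claw":0},{"x":-0.006,"y":0.025,"z":0,"rx":0,"ry":0,"rz":0,"claw":0},{"x":-0.007,"y":0.03,"z":0,"rx":0,"ry":0,"rz":0,"claw":0},{"x":-0.008,"y":0.034,"z":0,"rx":0,"ry":0,"rz":0,"claw":0},{"x":-0.008,"y":0.034,"z":0,"rx":0,"ry":0,"rz":0,"claw":0}]'; python3 v.py
```

```text
time_s: 13.35
tcp_pos: [0.5331, -0.024, 0.1151]
ee_rot: [[-0.973, -0.229, 0.0], [-0.229, 0.973, 0.0], [-0.0, 0.0, -1.0]]
wrist_force: [-0.0, -0.1, -2.8]
gripper_width: 0.226
gripper_force: 30.0
wrist 0.97 [524. 181.] u 481.2 w -30.9
side 0.56 [300. 241.] u 519.8 w -47.9
scene 0.7 [369. 225.] u 540.7 w -43.0
scene 0.54 [370. 234.] u 570.3 w -48.6
t 13.6 face w -57.0 u 513.0 z 115.0 Fw 0.11 Fz -0.59 M [-0.02  0.01  0.02]
```

```bash
python3 - <<'E'
from h import *
p=capture("wrist");q=capture("side");r=capture("scene")
a=cv2.resize(p["color"][80:280,300:640],(480,282));b=cv2.resize(q["color"][200:290,265:335],(320,416),interpolation=2);c=cv2.resize(r["color"][180:260,320:440],(480,280),interpolation=2)
I=np.zeros((562,800,3),np.uint8);I[:282,:480]=a;I[282:,:480]=c;I[:416,480:]=b
cv2.imwrite("pics/m5.png",I[...,::-1])
E
```

View pics/m5.png

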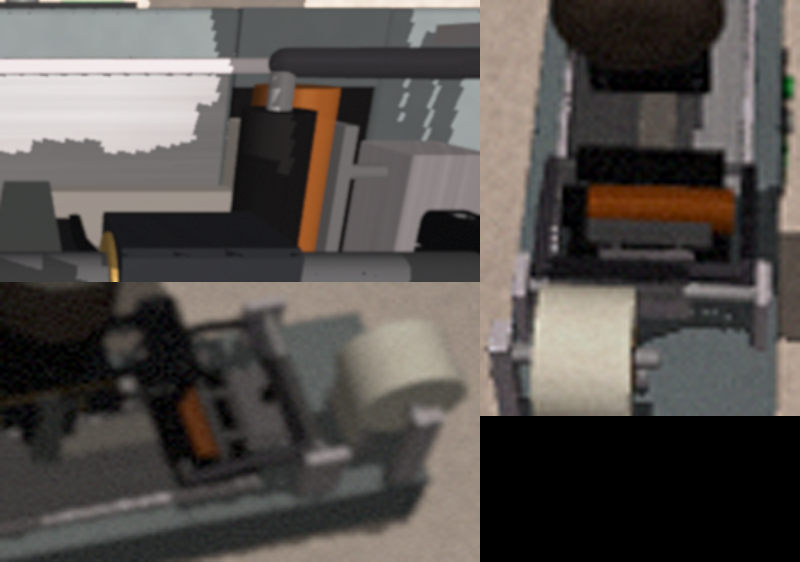

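The vial is past the gate roller and lying at the start plate: in the wrist crop its right edge is near column 340 and the plate just beyond. I'll estimate the plate position.

```bash
python3 - <<'E'
from v import *
p=capture("wrist");W=lambda x,y:(300+x*340/480,80+y*200/282)
for n,a,z in(("vial R far",(341,90),.084),("vial R near",(318,240),.084),("plate face top",(339,124),.09),("plate back top",(358,126),.09),("blade back top",(230,118),.091)):
    X=onz(p,W(*a),z)[:2]*1000;print(n,"u",(u@X).round(1),"w",(w@X).round(1))
E
```

```text
wrist 0.71 [527. 179.] u 480.2 w -29.6
side 0.64 [300. 242.] u 519.0 w -43.7
t 14.05 face w -57.0 u 513.0 z 115.1 Fw -0.31 Fz -1.44 M [-0.09 -0.02  0.01]
vial R far u 460.5 w -23.6
vial R near u 524.2 w -23.3
plate face top u 473.2 w -26.1
plate back top u 474.0 w -18.6
blade back top u 470.6 w -69.3
```

```bash
sed -i 's/^look()$/if __name__=="__main__": look()/' v.py
cat > f.py <<'E'
from v import *
F=[]
for i in range(4): capture("wrist");s=sense();F.append(np.r_[w@np.array(s["wrist_force"])[:2],s["wrist_force"][2],s["moment"]])
T=np.array(s["tcp_pos"])*1000;F=np.array(F);print("t",s["time_s"],"face",(w@T[:2]+90).round(2),"Fw",F[:,0].round(1),F[:,0].mean().round(2),"Fz",F[:,1].mean().round(2),"M",F[:,2:].mean(0).round(3))
E
python3 -m pendant '[{"x":-0.0004,"y":0.002,"z":0,"rx":0,"ry":0,"rz":0,"claw":0},{"x":-0.0008,"y":0.004,"z":0,"rx":0,"ry":0,"rz":0,"claw":0},{"x":-0.0014,"y":0.006,"z":0,"rx":0,"ry":0,"rz":0,"claw":0},{"x":-0.0018,"y":0.008,"z":0,"rx":0,"ry":0,"rz":0,"claw":0},{"x":-0.0024,"y":0.01,"z":0,"rx":0,"ry":0,"rz":0,"claw":0},{"x":-0.0028,"y":0.012,"z":0,"rx":0,"ry":0,"rz":0,"claw":0},{"x":-0.0028,"y":0.012,"z":0,"rx":0,"ry":0,"rz":0,"claw":0},{"x":-0.0028,"y":0.012,"z":0,"rx":0,"ry":0,"rz":0,"claw":0}]'; python3 f.py
```

```text
time_s: 15.15
tcp_pos: [0.5324, -0.0212, 0.1151]
ee_rot: [[-0.973, -0.229, 0.0], [-0.229, 0.973, -0.0], [-0.0, -0.0, -1.0]]
wrist_force: [1.4, -4.0, -1.0]
gripper_width: 0.226
gripper_force: 30.0
t 15.35 face -53.99 Fw [-4.5 -4.4 -4.7 -4.5] -4.51 Fz -0.8 M [-1.372 -0.39   0.022]
```

```bash
python3 -m pendant '[{"x":-0.0002,"y":0.001,"z":0,"rx":0,"ry":0,"rz":0,"claw":0},{"x":-0.0005,"y":0.002,"z":0,"rx":0,"ry":0,"rz":0,"claw":0},{"x":-0.0007,"y":0.003,"z":0,"rx":0,"ry":0,"rz":0,"claw":0},{"x":-0.001,"y":0.004,"z":0,"rx":0,"ry":0,"rz":0,"claw":0},{"x":-0.001,"y":0.004,"z":0,"rx":0,"ry":0,"rz":0,"claw":0},{"x":-0.001,"y":0.004,"z":0,"rx":0,"ry":0,"rz":0,"claw":0},{"x":-0.001,"y":0.004,"z":0,"rx":0,"ry":0,"rz":0,"claw":0},{"x":-0.001,"y":0.004,"z":0,"rx":0,"ry":0,"rz":0,"claw":0}]'; python3 f.py
```

```text
time_s: 16.35
tcp_pos: [0.5323, -0.0205, 0.1151]
ee_rot: [[-0.973, -0.229, 0.0], [-0.229, 0.973, -0.001], [-0.0, -0.001, -1.0]]
wrist_force: [2.4, -6.3, -1.5]
gripper_width: 0.222
gripper_force: 30.0
t 16.55 face -53.29 Fw [-6.3 -5.9 -5.9 -5.7] -5.95 Fz -1.21 M [-1.951 -0.567  0.065]
```

```bash
python3 -m pendant '[{"x":-0.0002,"y":0.0007,"z":0,"rx":0,"ry":0,"rz":0,"claw":0},{"x":-0.0004,"y":0.0014,"z":0,"rx":0,"ry":0,"rz":0,"claw":0},{"x":-0.0005,"y":0.0021,"z":0,"rx":0,"ry":0,"rz":0,"claw":0},{"x":-0.0007,"y":0.0028,"z":0,"rx":0,"ry":0,"rz":0,"claw":0},{"x":-0.0007,"y":0.0028,"z":0,"rx":0,"ry":0,"rz":0,"claw":0},{"x":-0.0007,"y":0.0028,"z":0,"rx":0,"ry":0,"rz":0,"claw":0},{"x":-0.0007,"y":0.0028,"z":0,"rx":0,"ry":0,"rz":0,"claw":0},{"x":-0.0007,"y":0.0028,"z":0,"rx":0,"ry":0,"rz":0,"claw":0}]'; python3 f.py
```

```text
time_s: 17.55
tcp_pos: [0.5323, -0.0204, 0.1153]
ee_rot: [[-0.973, -0.23, 0.0], [-0.23, 0.973, -0.002], [0.0, -0.002, -1.0]]
wrist_force: [1.8, -7.6, -0.8]
gripper_width: 0.227
gripper_force: 30.0
t 17.75 face -53.16 Fw [-8.4 -8.1 -8.2 -8.1] -8.2 Fz -0.86 M [-2.703 -0.749  0.027]
```

Force reached 8.2 N with almost no further motion, above the 4–6 N needed to push the plate in, so it's at the hard stop and has been held for about 0.5 s. Easing back slowly.

```bash
python3 -m pendant '[{"x":0.0005,"y":-0.002,"z":0,"rx":0,"ry":0,"rz":0,"claw":0},{"x":0.001,"y":-0.005,"z":0,"rx":0,"ry":0,"rz":0,"claw":0},{"x":0.002,"y":-0.009,"z":0,"rx":0,"ry":0,"rz":0,"claw":0},{"x":0.003,"y":-0.013,"z":0,"rx":0,"ry":0,"rz":0,"claw":0},{"x":0.004,"y":-0.017,"z":0,"rx":0,"ry":0,"rz":0,"claw":0},{"x":0.005,"y":-0.022,"z":0,"rx":0,"ry":0,"rz":0,"claw":0},{"x":0.0065,"y":-0.028,"z":0,"rx":0,"ry":0,"rz":0,"claw":0},{"x":0.009,"y":-0.037,"z":0,"rx":0,"ry":0,"rz":0,"claw":0}]'; python3 f.py
python3 - <<'E'
from v import *
# plate displacement check is past; look at vial
look()
p=capture("wrist");cv2.imwrite("pics/after.png",p["color"][...,::-1])
E
```

```text
time_s: 18.75
tcp_pos: [0.5342, -0.0286, 0.115]
ee_rot: [[-0.973, -0.229, -0.0], [-0.229, 0.973, 0.0], [0.0, 0.0, -1.0]]
wrist_force: [0.6, 0.0, -0.6]
gripper_width: 0.228
gripper_force: 30.0
t 18.95 face -61.74 Fw [-0.6  1.  -0.5  0.3] 0.03 Fz -1.37 M [-0.03  -0.029  0.007]
wrist 0.72 [534. 189.] u 486.3 w -28.9
side 0.55 [301. 243.] u 514.7 w -42.8
scene 0.41 [366. 222.] u 529.2 w -46.2
scene 0.23 [340. 225.] u 522.3 w -121.9
t 19.2 face w -61.6 u 513.0 z 115.0 Fw 0.58 Fz -0.74 M [-0.02  0.01 -0.02]
```

```bash
python3 -m pendant '[{"x":0.006,"y":-0.025,"z":0,"rx":0,"ry":0,"rz":0,"claw":0},{"x":0.014,"y":-0.06,"z":0,"rx":0,"ry":0,"rz":0,"claw":0},{"x":0.024,"y":-0.1,"z":0,"rx":0,"ry":0,"rz":0,"claw":0},{"x":0.034,"y":-0.14,"z":0,"rx":0,"ry":0,"rz":0,"claw":0},{"x":0.043,"y":-0.18,"z":0,"rx":0,"ry":0,"rz":0,"claw":0},{"x":0.051,"y":-0.215,"z":0,"rx":0,"ry":0,"rz":0,"claw":0},{"x":0.055,"y":-0.23,"z":0,"rx":0,"ry":0,"rz":0,"claw":0},{"x":0.055,"y":-0.23,"z":0,"rx":0,"ry":0,"rz":0,"claw":0}]'; python3 v.py
python3 - <<'E'
from h import *
p=capture("wrist");q=capture("side");r=capture("scene")
a=cv2.resize(p["color"][80:280,300:640],(480,282));b=cv2.resize(q["color"][200:290,265:335],(320,416),interpolation=2);c=cv2.resize(cv2.imread("pics/after.png")[80:280,300:640,::-1],(480,280),interpolation=2)
I=np.zeros((562,800,3),np.uint8);I[:282,:480]=a;I[282:,:480]=c;I[:416,480:]=b
cv2.imwrite("pics/m6.png",I[...,::-1])
E
```

```text
time_s: 20.3
tcp_pos: [0.548, -0.0864, 0.115]
ee_rot: [[-0.973, -0.229, -0.0], [-0.229, 0.973, 0.0], [0.0, 0.0, -1.0]]
wrist_force: [-0.4, 1.0, -0.7]
gripper_width: 0.226
gripper_force: 30.0
wrist 0.65 [587. 181.] u 481.5 w -58.9
wrist 0.59 [450. 155.] u 466.8 w -138.3
side 0.77 [303. 242.] u 509.0 w -46.5
scene 0.61 [369. 218.] u 518.1 w -34.7
t 20.55 face w -120.5 u 513.1 z 115.1 Fw -0.24 Fz -1.01 M [-0.01 -0.02 -0.  ]
```

View pics/m6.png

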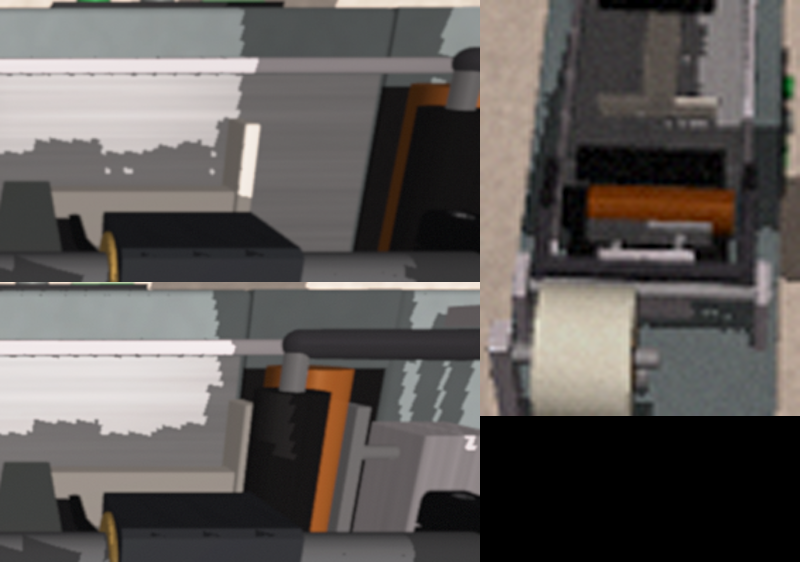

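The vial stays lying in the station with the gate roller dropped behind it: wrist view top, vial at (430,165), and side view at (660,205). Now returning the paddle.

```bash
python3 -m pendant '[{"x":0,"y":0,"z":0.08,"rx":0,"ry":0,"rz":0,"claw":0},{"x":0,"y":-0.05,"z":0.2,"rx":0,"ry":0,"rz":0,"claw":0},{"x":-0.02,"y":-0.18,"z":0.3,"rx":0,"ry":0,"rz":-0.02,"claw":0},{"x":-0.08,"y":-0.36,"z":0.36,"rx":0,"ry":0,"rz":-0.045,"claw":0},{"x":-0.15,"y":-0.55,"z":0.36,"rx":0,"ry":0,"rz":-0.07,"claw":0},{"x":-0.22,"y":-0.74,"z":0.36,"rx":0,"ry":0,"rz":-0.095,"claw":0},{"x":-0.29,"y":-0.9,"z":0.36,"rx":0,"ry":0,"rz":-0.1086,"claw":0},{"x":-0.36,"y":-1,"z":0.36,"rx":0,"ry":0,"rz":-0.1086,"claw":0}]'; python3 -c "
from h import *
for i in range(3): capture('wrist');print(sense()['tcp_pos'],sense()['wrist_force'])"
```

```text
time_s: 21.75
tcp_pos: [0.4571, -0.3378, 0.2048]
ee_rot: [[-0.994, 0.111, -0.0], [0.111, 0.994, 0.0], [0.0, -0.0, -1.0]]
wrist_force: [-0.1, -0.3, -1.9]
gripper_width: 0.229
gripper_force: 30.0
[ 0.45516558 -0.33935907  0.20487156] [-0.65368156 -1.36123118 -1.12797635]
[ 0.45624815 -0.33802178  0.20484473] [-1.07920382 -0.28837892 -1.15632269]
[ 0.45715681 -0.33701242  0.20489883] [-0.08146464  0.75446289 -0.98534215]
```

```bash
python3 -m pendant '[{"x":0,"y":-0.08,"z":-0.08,"rx":0,"ry":0,"rz":0,"claw":0},{"x":0,"y":-0.18,"z":-0.22,"rx":0,"ry":0,"rz":0,"claw":0},{"x":0,"y":-0.24,"z":-0.38,"rx":0,"ry":0,"rz":0,"claw":0},{"x":0,"y":-0.24,"z":-0.52,"rx":0,"ry":0,"rz":0,"claw":0},{"x":0,"y":-0.24,"z":-0.6,"rx":0,"ry":0,"rz":0,"claw":0},{"x":0,"y":-0.24,"z":-0.63,"rx":0,"ry":0,"rz":0,"claw":0},{"x":0,"y":-0.24,"z":-0.643,"rx":0,"ry":0,"rz":0,"claw":0},{"x":0,"y":-0.24,"z":-0.648,"rx":0,"ry":0,"rz":0,"claw":0}]'; python3 f.py; python3 -c "
from h import *
print(sense()['tcp_pos'],sense()['ee_rot'])"
```

```text
time_s: 22.9
tcp_pos: [0.4586, -0.3963, 0.0436]
ee_rot: [[-0.994, 0.109, 0.001], [0.109, 0.994, -0.001], [-0.001, -0.001, -1.0]]
wrist_force: [-0.2, 0.3, -0.3]
gripper_width: 0.226
gripper_force: 30.0
t 23.1 face -401.79 Fw [ 0.2  1.1 -0.6  0.5] 0.3 Fz -1.47 M [-0.023  0.011  0.007]
[ 0.45840767 -0.39634231  0.04391117] [[-9.93986858e-01  1.09489632e-01  1.46547113e-03]
 [ 1.09488588e-01  9.93987751e-01 -7.74778889e-04]
 [-1.54149061e-03 -6.09667669e-04 -9.99998626e-01]]
```

```bash
python3 -m pendant '[{"x":0,"y":0,"z":-0.001,"rx":0,"ry":0,"rz":0,"claw":0},{"x":0,"y":0,"z":-0.002,"rx":0,"ry":0,"rz":0,"claw":0},{"x":0,"y":0,"z":-0.003,"rx":0,"ry":0,"rz":0,"claw":0},{"x":0,"y":0,"z":-0.004,"rx":0,"ry":0,"rz":0,"claw":0},{"x":0,"y":0,"z":-0.005,"rx":0,"ry":0,"rz":0,"claw":0},{"x":0,"y":0,"z":-0.006,"rx":0,"ry":0,"rz":0,"claw":0},{"x":0,"y":0,"z":-0.006,"rx":0,"ry":0,"rz":0,"claw":0},{"x":0,"y":0,"z":-0.006,"rx":0,"ry":0,"rz":0,"claw":0}]'; python3 f.py
```

```text
time_s: 24.1
tcp_pos: [0.458, -0.3962, 0.0423]
ee_rot: [[-0.994, 0.109, 0.0], [0.109, 0.994, -0.0], [-0.0, -0.0, -1.0]]
wrist_force: [-1.6, 1.6, 4.9]
gripper_width: 0.226
gripper_force: 30.0
t 24.3 face -401.55 Fw [1.8 1.5 1.5 2. ] 1.73 Fz 4.84 M [ 0.568  0.406 -0.005]
```

Standing on the mat with about 5 N downward. Releasing, then lifting straight up.

```bash
python3 -m pendant '[{"x":0,"y":0,"z":0.001,"rx":0,"ry":0,"rz":0,"claw":0.4},{"x":0,"y":0,"z":0.001,"rx":0,"ry":0,"rz":0,"claw":0.6},{"x":0,"y":0,"z":0.001,"rx":0,"ry":0,"rz":0,"claw":0.8},{"x":0,"y":0,"z":0.001,"rx":0,"ry":0,"rz":0,"claw":1},{"x":0,"y":0,"z":0.001,"rx":0,"ry":0,"rz":0,"claw":1},{"x":0,"y":0,"z":0.001,"rx":0,"ry":0,"rz":0,"claw":1},{"x":0,"y":0,"z":0.001,"rx":0,"ry":0,"rz":0,"claw":1},{"x":0,"y":0,"z":0.001,"rx":0,"ry":0,"rz":0,"claw":1}]' && python3 -m pendant '[{"x":0,"y":0,"z":0.05,"rx":0,"ry":0,"rz":0,"claw":1},{"x":0,"y":0,"z":0.15,"rx":0,"ry":0,"rz":0,"claw":1},{"x":0,"y":0,"z":0.3,"rx":0,"ry":0,"rz":0,"claw":1},{"x":0,"y":0,"z":0.5,"rx":0,"ry":0,"rz":0,"claw":1},{"x":0,"y":0,"z":0.7,"rx":0,"ry":0,"rz":0,"claw":1},{"x":0,"y":0.04,"z":0.9,"rx":0,"ry":0,"rz":0,"claw":1},{"x":0.012,"y":0.1,"z":1,"rx":0,"ry":0,"rz":0,"claw":1},{"x":0.012,"y":0.132,"z":1,"rx":0,"ry":0,"rz":0,"claw":1}]'; python3 v.py
python3 - <<'E'
from h import *
for i in range(8): p=capture("wrist")
for l in["paddle_face","paddle","mat"]:print(l,[(round(d["conf"],2),np.round(d["centre"]),onz(p,d["centre"],.02).round(3)) for d in search_frame(p,l)])
im=p["color"]
for row in(140,150,190,198):
    k=np.where(im[row,340:375].max(1)>110)[0];print(row,340+k.min(),340+k.max()) if len(k) else 0
# vial mask in side and scene
t=np.radians(13.4);u=np.array([np.cos(t),np.sin(t)]);w=np.array([-np.sin(t),np.cos(t)])
for n in("side","scene"):
    q=capture(n);hsv=cv2.cvtColor(q["color"],cv2.COLOR_RGB2HSV);m=((hsv[...,0]<14)&(hsv[...,1]>150)&(hsv[...,2]>60)).astype(np.uint8)
    c0=np.round(proj(q,[.505,.08,.09])).astype(int);m2=np.zeros_like(m);s=slice(c0[1]-40,c0[1]+40),slice(c0[0]-40,c0[0]+40);m2[s]=m[s]
    y,x=np.nonzero(m2);P=np.array([onz(q,(a,b),.095)[:2]*1000 for a,b in zip(x,y)]);print(n,len(x),"u",np.percentile(P@u,[2,98]).round(),"w",np.percentile(P@w,[2,50,98]).round())
E
```

```text
time_s: 25.3
tcp_pos: [0.458, -0.3961, 0.0418]
ee_rot: [[-0.994, 0.11, 0.0], [0.11, 0.994, 0.0], [-0.0, 0.0, -1.0]]
wrist_force: [-0.4, -0.6, -1.2]
gripper_width: 0.979
gripper_force: 0.0
time_s: 26.3
tcp_pos: [0.4618, -0.3631, 0.2953]
ee_rot: [[-0.994, 0.109, 0.006], [0.109, 0.994, -0.003], [-0.006, -0.002, -1.0]]
wrist_force: [0.9, 0.0, 0.4]
gripper_width: 1.006
gripper_force: 0.0
side 0.69 [305. 244.] u 504.1 w -37.2
scene 0.77 [368. 218.] u 517.5 w -37.2
t 26.55 face w -369.8 u 363.7 z 290.2 Fw -0.35 Fz -1.01 M [-0.02 -0.   -0.02]
paddle_face [(0.94, array([324., 169.]), array([ 0.461, -0.358,  0.02 ]))]
paddle [(0.73, array([322., 170.]), array([ 0.462, -0.36 ,  0.02 ]))]
mat [(0.9, array([130., 113.]), array([ 0.366, -0.586,  0.02 ])), (0.88, array([323., 156.]), array([ 0.445, -0.358,  0.02 ])), (0.83, array([400.,  20.]), array([ 0.298, -0.252,  0.02 ]))]
140 359 364
150 359 364
190 358 362
198 358 361
side 226 u [462. 552.] w [-52. -40. -27.]
scene 123 u [466. 552.] w [-45. -38. -33.]
```

```bash
python3 -c "
from station import *
print(finish_job())"
```

```text
the job is handed in; nothing more can be done
None
```

I handed the job in at about 27 s. By my measurements, the vial lies in the station, the start plate was pressed to its hard stop at about 8 N, and the paddle stands upright back on its mat. The hand-in call gave no verdict.

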